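# Ring-test three grinding wheels

## Robot

A 6-joint arm with a two-finger parallel gripper is mounted at the origin on the work surface. World frame = base frame: x ahead of the robot, y to its left, z up, the work surface at z = 0. Lengths are in m, angles in rad, forces in N, time in s.
With the tool pointing down it reaches from about 0.35 to 0.975 m from the base axis. Payload 7.1 kg.
Tool frame: the origin (TCP) lies midway between the tips of the shut fingers; the grasp point (between the pads) lies 19 mm behind it; z points along the fingers, x is the direction in which the jaws open and shut, and the axes are right-handed (so a half turn about z gives the same grasp; the last joint's range is limited). The gripper opens to 88 mm and grips with 3 to 60 N. Pads are 20 mm wide; open, the fingers measure 115 mm over their backs; the gripper's body (75 mm by 178 mm) begins 61 mm behind the grasp point.
Start: joints at [-1.302, 0.423, 1.63, -0, 1.089, -0.019], TCP at [0.177, -0.599, 0.189] pointing down, gripper open.
Joint ranges: [-3, 3], [-0.9, 2.11], [0.09, 2.58], [-1.31, 4.45], [0.11, 2.69], [-2.54, 2.54]. Speed limits (rad/s): [2.39, 2.39, 3.01, 3.14, 3.14, 3.14].

## Interface

Orientations are given as a unit quaternion [w, x, y, z].
In Python, from station import move_pose, movel, movej, command_gripper, wait, inverse_kinematics, read_camera, camera_info, MotionError, job_done, get_time, get_joint_pos, get_qvel, get_effort, get_tcp_pos, get_ee_rot, get_ft_force, get_ft_torque, get_grip_width gives the robot as it stands. Calls block until the motion is done:
- move_pose(position, orientation): joint-space move of the TCP to a pose.
- movel(position, frame=None, v=0.15, until_force=None): straight line of the TCP; frame=None keeps the orientation; v is the mean speed in m/s. With until_force (N) it stops when the force on the tool has changed by that much, and returns True; else False.
- movej(angles): joint-space move.
- command_gripper(opening): opening from 0.0 (shut) to 1.0 (fully open); the grip force is fixed at half the most; returns when the fingers have stopped.
- wait(seconds).
- inverse_kinematics(position, orientation): joint angles nearest the present ones, or None.
- read_camera(name): name is "scene" or "top" or "wrist"; returns the picture (384x512x3 uint8, red, green, blue); there is no depth.
- camera_info(name): a dict with "intrinsics" (3x3 intrinsics, pixels), "T" (4x4, takes a point from camera to world coordinates); the wrist camera has in their place "tool_from_camera" (4x4, takes a point from camera to tool coordinates, whose origin is the TCP and whose axes are the tool frame's). Camera axes: x right, y up, looking along -z (the intrinsics and any distortion apply to the point x, -y, -z); pixel columns grow to the right and rows downward; lengths in m; the calibration is good to about 2 mm. A picture is of the moment at which its call begins: read the wrist's pose just before it. camera_info takes no time and is no camera call.
A pose or a line that the arm cannot do raises MotionError and nothing moves.
- job_done(): hands the job in, once; it reports no verdict.
Readings, each from a call of its own:
- get_time(): time.
- get_joint_pos(): joint angles.
- get_qvel(): joint speeds.
- get_effort(): joint torques, N m.
- get_tcp_pos(): TCP position.
- get_ee_rot(): TCP orientation.
- get_ft_force(): force on the tool from outside, world axes, zero at the start.
- get_ft_torque(): the same for the moment, N m.
- get_grip_width(): opening from 0.0 (shut) to 1.0 (fully open).
Only numpy, scipy, OpenCV 4.12 (cv2) and the standard library are available. Lean on these libraries where they do the work, as an engineer would, in place of code of your own. Each camera call takes 0.05 s, during which the arm holds its last target. There are 200 camera calls.

## Task

Ring-test the three grinding wheels on the bench: with a fingertip tap each one lightly from above on its flat stone, first the largest, then the middle-sized one, then the smallest, coming clear of each before the next. Each tap should make the wheel sink visibly on its stand (by some 5 to 10 mm; it stays down to show it has been tested) without driving it to its stop. Keep off the posts in the wheels' middles, lift nothing, and leave the other things on the bench where they are.

Things in the scene. Friction and masses are not known exactly. Their poses are not given: they have to be found in the camera images.
- large_wheel: large grinding wheel: flat level ring of grey stone, 180 mm across, 20 mm thick. Origin: on its axis at its underside, 62 mm above the bench at the start; z up. The stone top to tap is 20 mm above the origin and runs from 16 to 90 mm from the axis. Pushed down anywhere with about 4 N it sinks level and stays where left; hard stop after 20 mm. It cannot shift or tip; pulled up, it would rise.
- large_post: fixed steel post in the middle of the large wheel, 26 mm across, not to be touched: it comes up through the wheel's 32 mm hole to 88 mm above the bench (6 mm above the stone at the start, more once the wheel has sunk). Origin: on its axis, 36 mm above the bench and 52 mm below its top. Its stand's foot, 90 x 70 x 12 mm, lies under the wheel.
- medium_wheel: medium grinding wheel: flat level ring of grey stone, 140 mm across, 20 mm thick. Origin: on its axis at its underside, 62 mm above the bench at the start; z up. The stone top to tap is 20 mm above the origin and runs from 16 to 70 mm from the axis. Pushed down anywhere with about 4 N it sinks level and stays where left; hard stop after 20 mm. It cannot shift or tip; pulled up, it would rise.
- medium_post: fixed steel post in the middle of the medium wheel, 26 mm across, not to be touched: it comes up through the wheel's 32 mm hole to 88 mm above the bench (6 mm above the stone at the start, more once the wheel has sunk). Origin: on its axis, 36 mm above the bench and 52 mm below its top. Its stand's foot, 90 x 70 x 12 mm, lies under the wheel.
- small_wheel: small grinding wheel: flat level ring of grey stone, 106 mm across, 20 mm thick. Origin: on its axis at its underside, 62 mm above the bench at the start; z up. The stone top to tap is 20 mm above the origin and runs from 16 to 53 mm from the axis. Pushed down anywhere with about 4 N it sinks level and stays where left; hard stop after 20 mm. It cannot shift or tip; pulled up, it would rise.
- small_post: fixed steel post in the middle of the small wheel, 26 mm across, not to be touched: it comes up through the wheel's 32 mm hole to 88 mm above the bench (6 mm above the stone at the start, more once the wheel has sunk). Origin: on its axis, 36 mm above the bench and 52 mm below its top. Its stand's foot, 90 x 70 x 12 mm, lies under the wheel.
- mug: bystander: brown mug, 76 mm across, 88 mm high, handle at its +y side; origin at the centre of its underside
- oil_can: bystander: plain steel can, 60 mm across, 105 mm high; origin at the centre of its underside
- whetstone: bystander: pale sharpening stone in a dark wooden holder, 60 x 190 x 38 mm, long along its y; origin at the centre of its underside
- dresser: bystander: wheel dresser lying on the bench, wooden handle and steel head, about 22 x 210 mm long along its y, at most 32 mm high; origin on its underside, 95 mm from the handle's end (at +y)
Things that resemble listed ones, but are neither listed nor needed, are in the scene too. What is shaped like the part that bears small_wheel but purple or red is not meant.

How it is judged:
On the way, in this order (a step that is already met when the one before it is completed fails the run):
1. the large wheel is tapped: the fingers touch its stone and it has sunk at least 3 mm (contact force between large_wheel and the fingers above 0.3 N and height (world z) of large_wheel between 0.046 and 0.059 m).
2. the fingers are off the large wheel again, which stays 3 to 16 mm down (contact force between large_wheel and anything else below 0.1 N and height (world z) of large_wheel between 0.046 and 0.059 m), for 0.1 s.
3. the medium wheel is tapped: the fingers touch its stone and it has sunk at least 3 mm (contact force between medium_wheel and the fingers above 0.3 N and height (world z) of medium_wheel between 0.046 and 0.059 m).
4. the fingers are off the medium wheel again, which stays 3 to 16 mm down (contact force between medium_wheel and anything else below 0.1 N and height (world z) of medium_wheel between 0.046 and 0.059 m), for 0.1 s.
5. the small wheel is tapped: the fingers touch its stone and it has sunk at least 3 mm (contact force between small_wheel and the fingers above 0.3 N and height (world z) of small_wheel between 0.046 and 0.059 m).
6. the fingers are off the small wheel again, which stays 3 to 16 mm down (contact force between small_wheel and anything else below 0.1 N and height (world z) of small_wheel between 0.046 and 0.059 m), for 0.1 s.
At the end, for the whole second after the job is handed in: All three wheels are 3 to 16 mm down, tapped from the largest wheel to the smallest, the wheels are still and untouched, and the mug, can, whetstone and dresser are within 15 mm of where they were (height (world z) of large_wheel between 0.046 and 0.059 m and height (world z) of medium_wheel between 0.046 and 0.059 m and height (world z) of small_wheel between 0.046 and 0.059 m and distance of each of mug, oil_can, whetstone, dresser from where it was at the start of the episode below 0.015 m and linear speed of each of large_wheel, medium_wheel, small_wheel below 0.01 m/s).
It fails at once if a wheel is tapped before its turn ((height (world z) of medium_wheel below 0.059 m and height (world z) of large_wheel above 0.0595 m) or (height (world z) of small_wheel below 0.059 m and height (world z) of large_wheel above 0.0595 m) or (height (world z) of small_wheel below 0.059 m and height (world z) of medium_wheel above 0.0595 m)).
It fails at once if a wheel is tapped too hard: driven deeper than 16 mm, or struck with more than 80 N (height (world z) of any of large_wheel, medium_wheel, small_wheel below 0.046 m or contact force between any of large_wheel, medium_wheel, small_wheel and anything else above 80 N).
It fails at once if a wheel is lifted more than 4 mm (height (world z) of any of large_wheel, medium_wheel, small_wheel above 0.066 m).
It fails at once if the post in a wheel's middle is touched with more than 1 N (contact force between any of large_post, medium_post, small_post and anything else above 1 N).
It fails at once if a bystander is moved more than 15 mm or lifted (distance of any of mug, oil_can, whetstone, dresser from where it was at the start of the episode above 0.015 m).
It also fails if it takes over 42 s, if anything falls off the work surface, if the arm or the gripper's body presses on something with over 40 N, if the wrist force passes 120 N, or if a joint passes its speed limit or range.

## Working session

There is one attempt and no reset: what is moved stays moved. The work goes in short steps, each a Python script; the robot and the scene stay as the last script left them, time stands still between calls to the robot, and variables do not carry over. Pictures are saved under pics/ and viewed, about 8 in all and at most 12, crops included, and the job is handed in when it is done.

```bash
mkdir -p pics
python3 - <<'E'
from station import *
import cv2,numpy as np
for n in("top","scene"):
    im=read_camera(n); cv2.imwrite(f"pics/{n}0.png",im[:,:,::-1])
    c=camera_info(n); print(n,{k:np.round(v,4).tolist() if not isinstance(v,str) else v for k,v in c.items()})
print(get_time(),get_ee_rot(),get_ft_force())
E
```

```text
top {'intrinsics': [[353.7446, 0.0, 253.7086], [0.0, 353.7446, 189.7475], [0.0, 0.0, 1.0]], 'T': [[-0.0035, 0.9948, -0.102, 0.4113], [-1.0, -0.0035, -0.0, 0.0514], [-0.0004, 0.102, 0.9948, 1.0169], [0.0, 0.0, 0.0, 1.0]]}
scene {'intrinsics': [[407.0566, 0.0, 249.61], [0.0, 407.0566, 194.3974], [0.0, 0.0, 1.0]], 'T': [[0.2086, -0.8214, 0.5308, 1.0882], [0.9779, 0.1822, -0.1023, -0.0594], [-0.0127, 0.5404, 0.8413, 0.9617], [0.0, 0.0, 0.0, 1.0]]}
0.1 [-4.25692521e-04  8.01201152e-01 -5.98394735e-01 -5.23494299e-04] [-0.68556261  0.70497243  0.23837157]
```

View pics/top0.png

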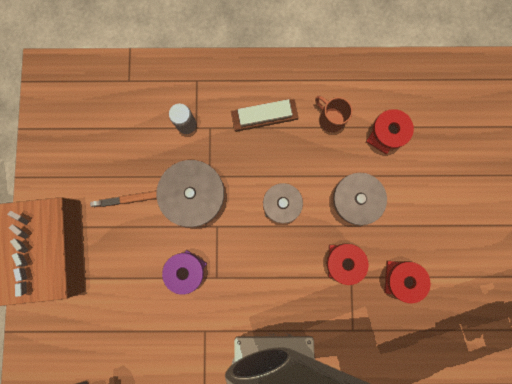

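View pics/scene0.png

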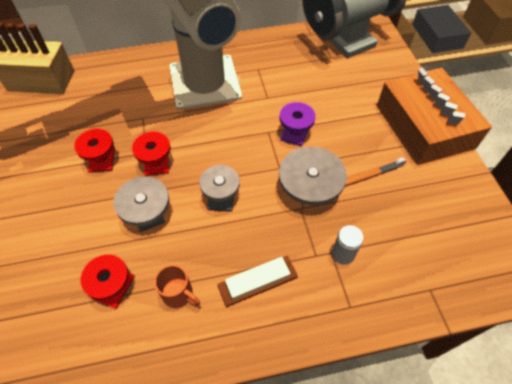

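The top view shows three grey wheels: large at (190,193), medium at (360,199) and small at (283,203). The possible mix-ups are the purple spool at (183,273) and the red ones at (348,264), (410,282) and (394,129). None of these is grey stone with a post. The mug is at (336,115), the can at (182,118), the whetstone at (265,114) and the dresser at (125,199).

```bash
cat > h.py <<'E'
from station import *
import cv2,numpy as np
def ray(n,uv,z):
    c=camera_info(n);K=np.array(c["intrinsics"]);T=np.array(c["T"])
    d=np.linalg.solve(K,[uv[0],uv[1],1.]); d=T[:3,:3]@[d[0],-d[1],-d[2]]
    return T[:3,3]+d*(z-T[2,3])/d[2]
E
python3 - <<'E'
from h import *
seeds={"top":dict(L=(190,193),M=(360,199),S=(283,203)),"scene":dict(L=(313,175),M=(142,203),S=(220,183))}
for n in seeds:
    im=cv2.imread(f"pics/{n}0.png"); h=cv2.cvtColor(im,cv2.COLOR_BGR2HSV)
    m=((h[...,1]<60)&(h[...,2]>85)).astype(np.uint8)*255
    m=cv2.morphologyEx(m,cv2.MORPH_OPEN,np.ones((3,3)))
    cs,_=cv2.findContours(m,cv2.RETR_EXTERNAL,cv2.CHAIN_APPROX_NONE)
    for k,s in seeds[n].items():
        c=[c for c in cs if cv2.pointPolygonTest(c,s,False)>=0]
        if not c: print(n,k,"none",h[s[1],s[0]+15]);continue
        P=np.array([ray(n,p,.082)[:2] for p in cv2.convexHull(c[0])[:,0].astype(float)])
        (x,y),r=cv2.minEnclosingCircle((P*1000).astype(np.float32))
        e=cv2.fitEllipse((P*1000).astype(np.float32))
        print(n,k,"circ",round(x),round(y),"d",round(2*r),"ell",np.round(e[0]),np.round(e[1]),"reach",round(np.hypot(x,y)))
        cv2.drawContours(im,c,0,(0,255,0),1)
    cv2.imwrite(f"pics/{n}m.png",im)
a=cv2.imread("pics/topm.png")[140:250,140:400]
cv2.imwrite("pics/crop.png",cv2.resize(a,None,fx=3,fy=3))
E
```

```text
top L circ 500 222 d 28 ell [500. 222.] [26. 28.] reach 547
top M circ 484 -233 d 27 ell [ 484. -232.] [26. 27.] reach 537
top S circ 473 -25 d 27 ell [473. -25.] [26. 28.] reach 474
scene L circ 500 228 d 41 ell [499. 227.] [32. 42.] reach 550
scene M circ 490 -211 d 91 ell [ 489. -213.] [61. 95.] reach 534
scene S circ 469 -14 d 73 ell [467. -10.] [59. 80.] reach 469
```

View pics/crop.png

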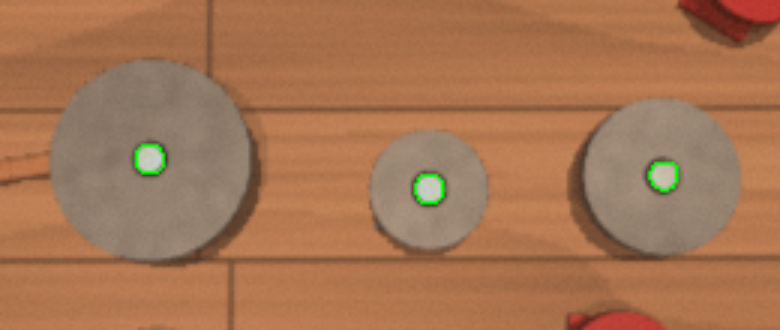

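The grey post tops give the centres, each measuring 26–28 mm across as it should. Large is (0.500,0.222), medium (0.484,-0.232) and small (0.473,-0.025). The crop shows three clean grey discs, with pixel radii of about 33, 26 and 19.5, or 87, 69 and 52 mm. That matches the description. First tap is the large wheel.

```bash
cat >> h.py <<'E'
Q=[0,.70710678,-.70710678,0]
def tap(x,y,z=.0745):
    move_pose([x,y,.18],Q)
    movel([x,y,.092],v=.12); f0=np.array(get_ft_force()); t=get_tcp_pos()
    print("above",np.round(t,4),np.round(f0,2))
    hit=movel([x,y,z],v=.02,until_force=25); wait(.1)
    print("hit",hit,np.round(get_tcp_pos(),4),"dF",np.round(np.array(get_ft_force())-f0,2))
    movel([x,y,.13],v=.1); wait(.15)
    print("up dF",np.round(np.array(get_ft_force())-f0,2),"t",get_time())
E
python3 - <<'E'
from h import *
command_gripper(0.0); print(get_grip_width())
p=get_tcp_pos(); movel([p[0],p[1],.21])
tap(.500+.055,.222)
p=get_tcp_pos(); movel([p[0],p[1],.2])
cv2.imwrite("pics/s1.png",read_camera("scene")[:,:,::-1])
E
```

```text
0.005927877872247298
above [0.5555 0.2222 0.0926] [-1.07  0.45  1.26]
hit False [0.5552 0.222  0.0747] dF [ 0.3  -0.84 -0.32]
up dF [ 1.24 -0.52 -1.63] t 7.7583
```

View pics/s1.png

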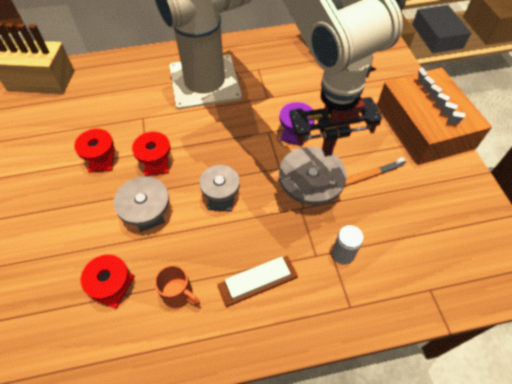

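The scene view shows the shut fingers above the large wheel at (325,145). After the tap the force reading is ambiguous, so I'll move clear toward the medium wheel and compare the large wheel's image before and after.

Run:
```python
from h import *
move_pose([.53,-.232,.2],Q); wait(.2)
b=read_camera("scene")[:,:,::-1].copy(); cv2.imwrite("pics/s2.png",b)
a=cv2.imread("pics/scene0.png")
r=np.s_[130:225,260:420]
cv2.imwrite("pics/cmp.png",np.hstack([cv2.resize(i[r],(400,238),interpolation=cv2.INTER_CUBIC) for i in (a,b)]))
def col(i):
    g=cv2.cvtColor(i,cv2.COLOR_BGR2HSV)[...,1]
    return [(c,np.flatnonzero(g[140:215,c]<90)[[0,-1]]+140) for c in (295,313,330)]
print(col(a),col(b),get_time())
for nm,(c0,c1,r0,r1) in {"wheel":(285,342,150,162),"post":(306,321,166,179)}.items():
    t=a[r0:r1,c0:c1]; s=b[r0-8:r1+8,c0-8:c1+8]
    m=cv2.matchTemplate(s,t,cv2.TM_CCOEFF_NORMED);_,v,_,l=cv2.minMaxLoc(m);print(nm,v,l[0]-8,l[1]-8)
```

```text
[(295, array([150, 198])), (313, array([148, 203])), (330, array([153, 200]))] [(295, array([150, 198])), (313, array([147, 203])), (330, array([153, 200]))] 10.3417
wheel 0.9844191074371338 0 0
post 0.9966082572937012 0 0
```

View pics/cmp.png

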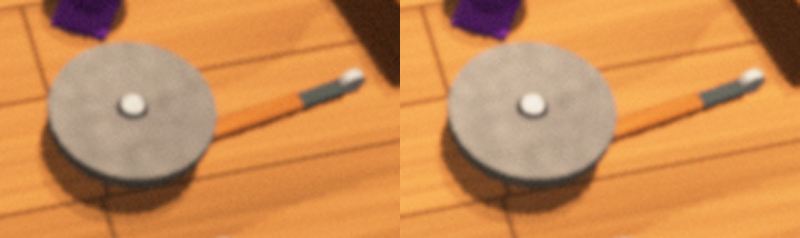

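The before and after images are identical: template shift is 0 px, where about 2 px was expected. The large wheel has not sunk. I'll check the fingertip's real position against the reported TCP, using s1.

Run:
```python
from h import *
c=camera_info("scene");K=np.array(c["intrinsics"]);T=np.linalg.inv(np.array(c["T"]))
def proj(p):
    q=T[:3,:3]@p+T[:3,3]; u=K@[q[0],-q[1],-q[2]]; return u[:2]/u[2]
print("tip s1",proj([.555,.222,.2]),"grasp",proj([.555,.222,.219]))
tc=np.array(get_tcp_pos());print("tip s2",tc,proj(tc),proj(tc+[0,0,.02]))
print("wheel top shift px",proj([.5,.222,.082])-proj([.5,.222,.0745]), "post",proj([.5,.222,.088]))
print("wheel L near/far", proj([.59,.222,.082]),proj([.41,.222,.082]))
a,b=cv2.imread("pics/s1.png"),cv2.imread("pics/s2.png")
u,v=proj([.555,.222,.2]).round().astype(int);u2,v2=proj(tc).round().astype(int)
o=[]
for i,(x,y) in((a,(u,v)),(b,(u2,v2))):
    cv2.drawMarker(i,(int(x),int(y)),(0,255,0),cv2.MARKER_CROSS,5,1)
    o.append(cv2.resize(i[y-70:y+60,x-65:x+65],(400,400),interpolation=cv2.INTER_CUBIC))
cv2.imwrite("pics/tip.png",np.hstack(o))
```

```text
tip s1 [323.77744778 161.24136358] grasp [324.93843074 156.21288864]
tip s2 [ 0.5303115  -0.23128158  0.19999102] [127.91215704 187.64177238] [125.52883531 182.64077824]
wheel top shift px [ 0.32180286 -1.64623362] post [311.46738498 170.8516844 ]
wheel L near/far [321.45173984 200.27831409] [301.82981631 146.46488023]
```

View pics/tip.png

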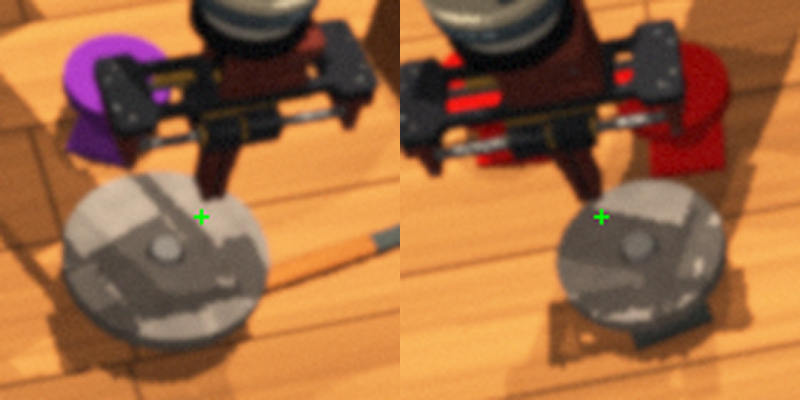

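In both views the fingertip appears about 5–6 px above the projected TCP, so the real tips end roughly 20 mm short of it. That explains the missed contact. Next I'll feel for the large wheel's surface with a slow guarded descent, with a floor at TCP z=0.053.

```bash
cat >> h.py <<'E'
def feel(x,y,z0=.072,floor=.053):
    movel([x,y,z0],v=.1); wait(.1); f0=np.array(get_ft_force())
    hit=movel([x,y,floor],v=.015,until_force=3); z=get_tcp_pos()[2]
    print("hit",hit,"z",round(z,4),"dF",np.round(np.array(get_ft_force())-f0,2),"t",get_time())
    return hit,z
E
python3 - <<'E'
from h import *
x,y=.555,.222
move_pose([x,y,.15],Q)
feel(x,y)
E
```

```text
hit False z 0.0531 dF [ 1.13 -0.06  0.71] t 14.4667
```

Run:
```python
from h import *
f=[get_ft_force()[2] for _ in range(3)]
b=read_camera("scene")[:,:,::-1].copy(); w=read_camera("wrist")[:,:,::-1]
print(f,get_tcp_pos(),get_joint_pos(),get_grip_width(),get_time())
a=cv2.imread("pics/scene0.png")
cv2.imwrite("pics/now.png",np.hstack([cv2.resize(b[100:220,250:390],(420,360),interpolation=cv2.INTER_CUBIC),cv2.resize(w,(380,360))]))
```

```text
[np.float64(0.3967434769958309), np.float64(0.3967434769958309), np.float64(0.3967434769958309)] [0.55508133 0.22204963 0.05312354] [ 3.60629341e-01  5.65341732e-01  1.77078875e+00 -5.97768377e-06
  8.05235028e-01  1.93141223e+00] 0.0035839566142471125 14.5667
```

View pics/now.png

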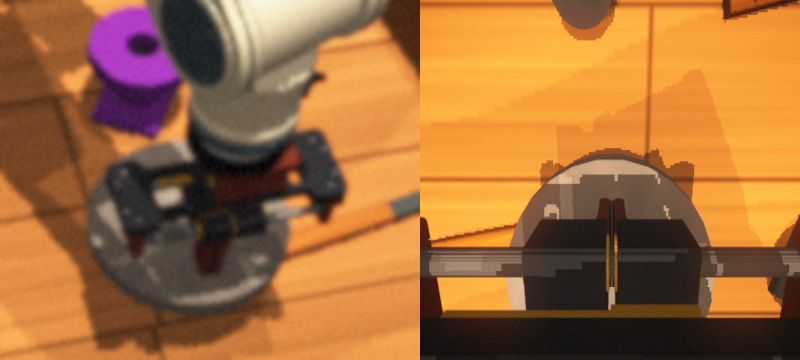

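In this view the fingertip is at about scene pixel (319,191), right at the stone's surface, with no force step yet. That makes the real tip roughly 25 mm short. I'll keep feeling downward in small, bounded steps.

Run:
```python
from h import *
x,y=.555,.222
f0=np.array(get_ft_force())
for z in (.051,.049,.047):
    hit=movel([x,y,z],v=.015,until_force=3)
    print(hit,round(get_tcp_pos()[2],4),np.round(np.array(get_ft_force())-f0,2),get_time())
    if hit: break
cv2.imwrite("pics/s3.png",read_camera("scene")[:,:,::-1])
a,b,c=[cv2.imread(f"pics/{n}.png") for n in("scene0","s2","s3")]
# lower rim of wheel (unobscured): compare vertical gradient profile
for col in (295,305,313,330):
    print(col,[cv2.cvtColor(i,cv2.COLOR_BGR2HSV)[194:210,col,1].tolist() for i in (b,c)])
```

```text
False 0.0508 [ 0.39 -0.7  -1.09] 14.85
False 0.0489 [ 0.36 -1.22 -0.27] 15.1333
True 0.0471 [ 0.7  -0.06  1.07] 15.3417
295 [[57, 59, 64, 68, 57, 96, 150, 162, 179, 177, 175, 178, 177, 177, 173, 185], [53, 53, 59, 58, 56, 71, 111, 151, 175, 177, 178, 186, 178, 181, 177, 175]]
305 [[58, 58, 60, 56, 57, 62, 62, 63, 72, 113, 150, 177, 175, 184, 171, 173], [65, 54, 68, 58, 53, 62, 55, 52, 62, 93, 142, 167, 176, 174, 175, 168]]
313 [[62, 58, 57, 58, 58, 61, 61, 61, 56, 68, 99, 143, 164, 172, 176, 174], [67, 58, 55, 57, 63, 67, 59, 64, 65, 76, 81, 117, 167, 174, 181, 174]]
330 [[58, 60, 60, 61, 62, 67, 80, 119, 153, 168, 173, 176, 181, 185, 180, 183], [62, 62, 62, 65, 66, 62, 70, 98, 143, 170, 182, 173, 183, 173, 182, 178]]
```

Contact was felt at TCP z≈0.047, and the rim has moved about 0.35 px, or roughly 1.6 mm. I'll press 5.5 mm further, lift off and check.

Run:
```python
from h import *
x,y=.555,.222
f0=np.array(get_ft_force())
print(movel([x,y,.0415],v=.02,until_force=30),np.round(get_tcp_pos(),4),np.array(get_ft_force())-f0)
movel([x,y,.12],v=.12)
move_pose([.53,-.232,.2],Q); wait(.15)
b=read_camera("scene")[:,:,::-1].copy(); cv2.imwrite("pics/s4.png",b); print(get_time())
a=cv2.imread("pics/s2.png")
c=camera_info("scene");K=np.array(c["intrinsics"])
S=4; A,B=[cv2.resize(i,None,fx=S,fy=S,interpolation=cv2.INTER_CUBIC) for i in (a,b)]
for nm,(c0,c1,r0,r1) in {"wheeltop":(285,342,144,160),"rim":(285,335,190,212),"post":(307,320,167,178)}.items():
    t=A[r0*S:r1*S,c0*S:c1*S]; m=cv2.matchTemplate(B[r0*S-24:r1*S+24,c0*S-24:c1*S+24],t,cv2.TM_CCOEFF_NORMED)
    _,v,_,l=cv2.minMaxLoc(m);print(nm,round(v,3),(l[0]-24)/S,(l[1]-24)/S)
r=np.s_[130:225,260:420]
cv2.imwrite("pics/cmp2.png",np.hstack([cv2.resize(i[r],(400,238),interpolation=cv2.INTER_CUBIC) for i in (a,b)]))
```

```text
False [0.5547 0.2219 0.0411] [-1.90389171 -0.2162079  -1.14794813]
18.5083
wheeltop 0.945 -0.25 0.75
rim 0.985 -0.25 1.25
post 0.952 0.0 0.25
```

View pics/cmp2.png

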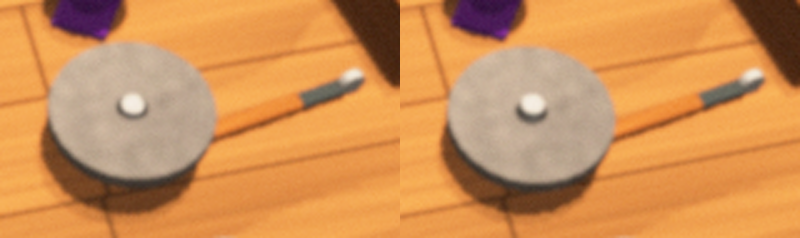

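The right half shows the wheel lower, with more of the post visible. The estimate is 3.4–5.7 mm, so I'll refine it subpixel offline with saturation edge crossings around the rim.

```bash
cat >> h.py <<'E'
def edges(im,cols,r0,r1):
    s=cv2.cvtColor(im,cv2.COLOR_BGR2HSV)[r0:r1,:,1].astype(float); o=[]
    for c in cols:
        k=np.flatnonzero(np.diff(np.sign(s[:,c]-115))); k=k[0]
        o.append(r0+k+(115-s[k,c])/(s[k+1,c]-s[k,c]))
    return np.array(o)
def sink(a,b,cols,top,bot):
    for nm,(r0,r1) in(("top",top),("bot",bot)):
        d=edges(b,cols,r0,r1)-edges(a,cols,r0,r1); print(nm,"median px",round(np.median(d),2),"mm",round(np.median(d)/.22,1),"sd",round(d.std(),2))
E
python3 - <<'E'
from h import *
a0,a,b=[cv2.imread(f"pics/{n}.png") for n in("scene0","s2","s4")]
print("null");sink(a0,a,range(300,328),(140,160),(192,212))
print("after");sink(a,b,range(300,328),(140,160),(192,212))
E
```

```text
null
top median px -0.09 mm -0.4 sd 0.06
bot median px -0.04 mm -0.2 sd 0.16
after
top median px 1.87 mm 8.5 sd 0.09
bot median px 1.49 mm 6.8 sd 0.33
```

The large wheel is down about 7–8 mm, so contact is at TCP z≈0.0487. Next is the medium wheel, using the same calibrated final height of 0.0415, at r=45 mm.

```bash
cat >> h.py <<'E'
def tap2(x,y):
    movel([x,y,.056],v=.12); wait(.1); f0=np.array(get_ft_force())
    print(movel([x,y,.0415],v=.02,until_force=30),np.round(get_tcp_pos(),4),np.round(np.array(get_ft_force())-f0,1))
    movel([x,y,.12],v=.12); print(get_time())
E
python3 - <<'E'
from h import *
tap2(.529,-.232)
move_pose([.508,-.025,.14],Q); wait(.1)
b=read_camera("scene")[:,:,::-1].copy(); cv2.imwrite("pics/s5.png",b); print(get_time())
a=cv2.imread("pics/scene0.png"); t=np.hstack([cv2.resize(i[160:250,90:260],(400,212),interpolation=cv2.INTER_CUBIC) for i in (a,b)])
cv2.imwrite("pics/cmp3.png",t)
sink(a,b,range(130,152),(170,190),(220,240))
sink(cv2.imread("pics/s4.png"),b,range(300,328),(140,160),(192,212))
E
```

```text
False [ 0.529  -0.232   0.0413] [ 0.5 -0.4  0.1]
21.6417
22.6417
top median px 1.83 mm 8.3 sd 0.14
bot median px 0.32 mm 1.4 sd 0.6
top median px 0.05 mm 0.2 sd 0.06
bot median px -0.03 mm -0.1 sd 0.15
```

View pics/cmp3.png

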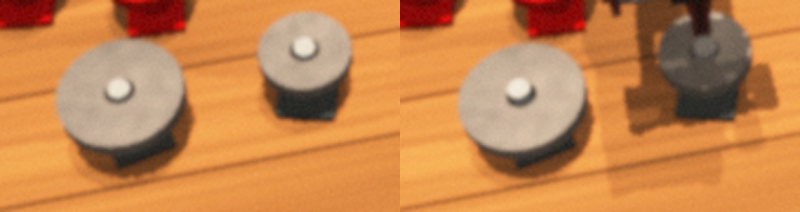

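The medium wheel is down about 8 mm by its top rim. The lower edge is hidden by the stand's dark foot, so that number is not usable. The finger hangs clear over the small wheel. Now the small wheel.

Run:
```python
from h import *
tap2(.508,-.025)
movel([.508,-.025,.2],v=.2)
move_pose([.3,-.45,.25],Q); wait(.15)
b=read_camera("scene")[:,:,::-1].copy(); cv2.imwrite("pics/s6.png",b); print(get_time())
a=cv2.imread("pics/scene0.png")
sink(a,b,range(211,229),(158,178),(190,210))
sink(a,b,range(130,152),(170,190),(220,240))
sink(a,b,range(300,328),(140,160),(192,212))
```

```text
False [ 0.5079 -0.025   0.0414] [ 0.7 -0.8  0.4]
25.275
27.7583
top median px 1.73 mm 7.9 sd 0.1Traceback (most recent call last):
  File "<stdin>", line 7, in <module>
  File "h.py", line 29, in sink
    d=edges(b,cols,r0,r1)-edges(a,cols,r0,r1); print(nm,"median px",round(np.median(d),2),"mm",round(np.median(d)/.22,1),"sd",round(d.std(),2))
      ~~~~~^^^^^^^^^^^^^^
  File "h.py", line 24, in edges
    k=np.flatnonzero(np.diff(np.sign(s[:,c]-115))); k=k[0]
                                                      ~^^^
IndexError: index 0 is out of bounds for axis 0 with size 0
```

View pics/s6.png

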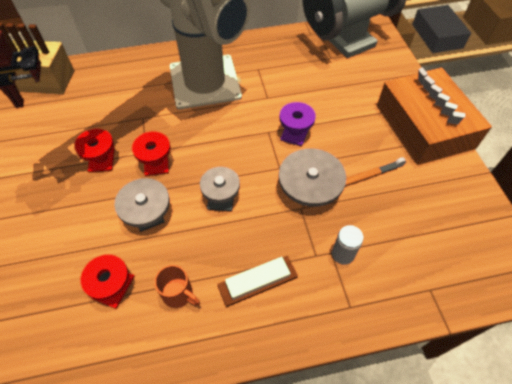

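All three wheels are down, at (313,178), (142,204) and (220,188). The mug, can, whetstone and dresser are where they were, and the arm is clear.

```bash
python3 -c "
from station import *
job_done(); print(get_time())"
```

```text
the job is handed in; nothing more can be done
the job is handed in; nothing more can be done
```

I tapped the large, medium and small wheels in that order with the shut fingertips, coming clear of each before the next. I handed the job in at about 28 s on the robot's clock.

**Sink depth:** measured by how far the rim moved in the scene camera, the wheels are down as follows:
- **Large:** about 7–8 mm (8.5 mm by the upper edge, 6.8 mm by the lower).
- **Medium:** about 8 mm, by the upper edge only.
- **Small:** about 8 mm, by the upper edge only.

The lower-edge check failed on the other two. On the medium wheel it read 1.4 mm, which I discarded because the dark stand foot below it confuses the edge. On the small wheel it found no edge, and that error also stopped the final re-check of the other two. The large wheel had still shown no change after the medium tap, and the last picture shows all three wheels down.

**Missed first try:** the first descent on the large wheel, to a TCP height of 0.0745 m, did not reach the stone. The real fingertips end about 33 mm short of the nominal TCP. I then found the surface with a slow guarded descent and used that height for all three taps.

**Force readings:** these were too noisy (about ±1 N) to confirm contact by themselves, so the evidence that each wheel sank is the pictures. No touch on a post showed in the readings, but a light one could be lost in that noise.

**Bystanders:** the mug, can, whetstone and dresser look unmoved in the last picture. I judged that by eye and did not measure it.

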